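# Draw the clay extruder's plunger up to its mark and hold it for loading

## Task

Get the bench clay extruder ready for loading: slide its orange keeper all the way back, away from the plunger, then take the plunger by its wooden T-handle and draw it straight up out of the barrel, without forcing it sideways, until the whole yellow band stands clear above the barrel's top rim but the red band, lower on the rod, is still below the rim; never let the red band rise above it. Finish while holding the plunger still at that height, as it would drop back if let go. Leave the keeper back and the pottery and other things around undisturbed.

Things in the scene. Friction and masses are not known exactly. Their poses are not given: they have to be found in the camera images.
- bore_mouth (a point): Centre of the upper rim of the extruder's upright aluminium barrel (52 mm outside, bore 30 mm, 70 mm long), 185 mm above the table; z is up along the bore, y points towards the keeper and is the way the keeper slides back. The extruder is a fixed green stand (base 150 x 280 mm, deck top 155 mm above the table); the green deck carries, on the +y side, a dark pedestal with two low rails guiding the keeper (tops 203 mm above the table, 58 mm over both rails).
- keeper_grip (a point): Middle of the graspable part of the keeper's upright black pin (16 mm diameter, 42 mm tall, its top 245.5 mm above the table). This point is 229 mm above the table, 25.5 mm above the flat orange bar (34 mm wide, 110 mm long, 8 mm thick) that carries the pin; it lies 98 mm from the bore axis along bore_mouth's +y when the keeper is at 0. Axes as bore_mouth. The bar's inner end overlaps the plunger's flange and blocks it from rising until slid back.
- keeper (a joint): How far the keeper is slid back, in m: 0 = fully over the plunger's flange, 0.040 = all the way back against its stop. It starts between 0 and 0.005, slides against about 1.5 N of friction and stays where it is left.
- plunger_grip (a point): Centre of the plunger's wooden T-handle, a round level bar 90 mm long and 24 mm in diameter, on the plunger's axis; x runs along the bar, z is up. When the plunger is down this point is 43 mm above bore_mouth. Below the bar are a 22 mm neck and a 46 mm flange (8 mm thick, its underside 43 mm below this point) that rests on the barrel's rim. Plunger about 0.3 to 0.65 kg, loose in the bore, handle turned any way up to 0.6 rad from across the keeper.
- yellow_edge (a point): Lower edge of the plunger's yellow band (16 mm tall), on the axis, 55 mm below the flange's underside; axes as plunger_grip. Steel rod, 28 mm diameter, 127 mm below the flange. Under the yellow come 20 mm of bare steel, then a 16 mm red band (at the start seen in the open throat under the barrel). The plunger must rise 55 to 75 mm from its rest, 65 mm being the middle.
- spare_die: Brass ring 40 mm across, 10 mm tall, lying on the stand's deck on the side away from the keeper; origin under its centre. Bystander.
- mug: Yellow mug, 76 mm across, 90 mm tall; origin under its centre. Bystander.
- bowl: Terracotta bowl, 140 mm across, 55 mm tall; origin under its centre. Bystander.
- saucer: Blue saucer, 130 mm across, 16 mm tall; origin under its centre. Bystander.
- goblet: Terracotta goblet, 68 mm across, 115 mm tall; origin under its centre. Bystander.
- glaze_jar: Amber jar with white cap, 64 mm across, 85 mm tall; origin under its centre. Bystander.
- brush: Brush lying flat on the table; origin near its middle. Bystander.
- lidded_pot: Dark lidded pot, 100 mm across, 102 mm tall; origin under its centre. Bystander.
Mind the look-alikes: they are no part of the job. What is shaped like the part that bears plunger_grip but purple or turquoise is not meant.

How it is judged:
On the way, in this order (a step that is already met when the one before it is completed fails the run):
1. the keeper is slid all the way back while the plunger is still down (value of joint keeper above 0.032 m and z of yellow_edge in the frame of bore_mouth below -0.045 m), for 0.2 s.
2. the plunger is drawn up in the gripper (z of yellow_edge in the frame of bore_mouth above -0.025 m and contact force between the fingers and plunger above 3 N), for 0.1 s.
At the end, for the whole second after the job is handed in: The gripper holds the plunger still (under 10 mm/s, finger force over 3 N), centred within 6 mm and upright within 0.07 rad in the bore, the lower edge of its yellow band 2 mm below to 22 mm above the barrel's rim (red band still below it), and the keeper is over 32 mm back (z of yellow_edge in the frame of bore_mouth between -0.002 and 0.022 m and horizontal distance between yellow_edge and bore_mouth below 0.006 m and angle between the z axis of yellow_edge and the z axis of bore_mouth, either way round below 0.07 rad and linear speed of plunger below 0.01 m/s and contact force between the fingers and plunger above 3 N and value of joint keeper above 0.032 m); the arm keeps its last pose, push and grip.
It fails at once if the red band rose above the top rim of the barrel (z of yellow_edge in the frame of bore_mouth above 0.024 m).
It fails at once if the plunger was forced hard against the barrel (over 60 N) (contact force between plunger and extruder above 60 N).
It fails at once if a bystander was moved by over 20 mm (distance of any of spare_die, mug, bowl, saucer, goblet, glaze_jar, brush, lidded_pot from where it was at the start of the episode above 0.02 m).
It also fails if it takes over 45 s, if anything falls off the work surface, if the arm or the gripper's body presses on something with over 40 N, if the wrist force passes 120 N, or if a joint passes its speed limit or range.

## Robot

A 6-joint arm with a two-finger parallel gripper is mounted at the origin on the work surface. World frame = base frame: x ahead of the robot, y to its left, z up, the work surface at z = 0. Lengths are in m, angles in rad, forces in N, time in s.
With the tool pointing down it reaches from about 0.375 to 0.9 m from the base axis. Payload 3.1 kg.
Tool frame: the origin (TCP) lies midway between the tips of the shut fingers; the grasp point (between the pads) lies 19 mm behind it; z points along the fingers, y is the direction in which the jaws open and shut (so a half turn about z gives the same grasp; the last joint's range is limited). The gripper opens to 87 mm and grips with 3 to 60 N. Pads are 19 mm wide; open, the fingers measure 117 mm over their backs; the gripper's body (75 mm by 190 mm) begins 51 mm behind the grasp point.
Start: joints at [1.135, 0.527, 1.433, -0, 1.181, -0.178], TCP at [0.159, 0.604, 0.223] pointing down, gripper open.
Joint ranges: [-3.08, 3.08], [-0.75, 2.2], [0.22, 2.44], [-1.43, 4.57], [0, 2.65], [-2.85, 2.85]. Speed limits (rad/s): [2.79, 2.79, 3.14, 3.14, 3.14, 3.14].

## Interface

Orientations are given as a unit quaternion [x, y, z, w].
In Python, from rig import robot gives the robot as it stands.
- The arm moves only by the tool move_arm, never from a script. Its argument "rows" is one flat list of numbers, 7 for each row, row after row: the shift along the world's x, y, z in mm, then the turn, a rotation vector about the world's x, y, z in rad, then the closure, from 0 (fully open) to 1 (shut). A call has 1 to 12 rows; each row shifts and turns the commanded pose from where the row before left it; what a row does not reach is not made up. A row lasts 1/10 s, in which the tool goes at most 50 mm and 8.59 degrees, less where a joint would pass 70% of its speed; a pose out of reach is approached as far as the arm can. A call with a gripper value outside its range is refused whole. The fingers move at their own pace and stop on an object; "grip_force" is the grip in N (left out, the last holds). Time passes only in rows, so rows that do not move let the fingers close. It gives the time, the measured TCP pose, the force and the opening at its end, in the units of the state.
- robot.get_obs(): the state, without advancing time (a new reading comes with each control period).
- robot.camera(name): name is "side" or "top" or "wrist"; returns a dict with "color" (400x640x3 uint8, red, green, blue), "z_map" (400x640 float32, m along the optical axis (not along the pixel's ray), 0 where there is no reading), "camera_matrix" (3x3 intrinsics, pixels), "distortion" ([k1, k2, p1, p2, k3] as OpenCV has them; the pictures are not rectified), "R" (3x3) and "t" (3): a world point X has camera coordinates R X + t; the wrist camera has in their place "tool_from_camera" (4x4, takes a point from camera to tool coordinates, whose origin is the TCP and whose axes are the flange's). Camera axes: x right, y down, z forward; pixel columns grow to the right and rows downward; lengths in m; the calibration is good to about 2 mm. A picture is of the moment at which its call begins: read the wrist's pose just before it.
- robot.hand_in(): hands the job in, once; it reports no verdict.
Trained networks look in the newest picture that a camera, given by its name, has taken for a name from the list of things; names that differ only in an ending like _2 or _b are one class to them, and where a whole thing is asked for, a point or a joint stands for the part that bears it (a point fixed in the world has none). Each returns a list of dicts, best first, with "conf" (0 to 1); they miss things now and then, are a little off and sometimes report something else, mostly with a low value. They report only what shows in the picture. A call takes as long as a camera call. They do not tell look-alikes from the thing itself.
- robot.search_frame(camera, thing): "at" ([column, row] in pixels, amid what is visible of it).
- robot.spot_point(camera, thing): "at" ([column, row] in pixels: a listed point, or the origin of a listed thing).
The state is a dict: "time": time; "q": joint angles; "joint_velocities": joint speeds; "joint_torque": joint torques, N m; "position": TCP position; "tool_rot": TCP orientation; "ft_force": force on the tool from outside, world axes, zero at the start; "moment": the same for the moment, N m; "grip_width": finger opening in m.
Only numpy, scipy, OpenCV 4.12 (cv2) and the standard library are available. Lean on these libraries where they do the work, as an engineer would, in place of code of your own. Each camera call takes 0.05 s, during which the arm holds its last target.

## Working session

There is one attempt and no reset: what is moved stays moved. The work goes in short steps, Python scripts to look and compute and a tool call to move; the robot and the scene stay as the last step left them, time stands still between calls to the robot, and variables do not carry over. Pictures are saved under pics/ and viewed, and the job is handed in when it is done.

Besides the shell and the picture viewer there is one more tool, called after "Emit:" by a JSON object that holds its "fn" and its "kwargs". move_arm: Moves the arm, as the interface text tells. Its arguments: {"type":"object","properties":{"rows":{"type":"array","items":{"type":"number"}},"grip_force":{"type":"number"}},"required":["rows"]}

```bash
mkdir -p pics; ls; cat > h.py <<'E'
import numpy as np,cv2
from rig import robot
def ray(c,px):
    p=cv2.undistortPoints(np.array([[px]],float),c["camera_matrix"],np.array(c["distortion"]))[0,0]
    return np.array([p[0],p[1],1.])
def at_height(c,px,z):
    R=np.array(c["R"]);t=np.array(c["t"]);o=-R.T@t;d=R.T@ray(c,px)
    return o+d*(z-o[2])/d[2]
def at_depth(c,px,zz):
    R=np.array(c["R"]);t=np.array(c["t"]);return R.T@(ray(c,px)*zz-t)
def save(n,im): cv2.imwrite("pics/"+n,im[...,::-1])
E
python3 - <<'E'
from h import *
o=robot.get_obs();print({k:np.round(v,3) for k,v in o.items()})
H={"bore_mouth":.185,"keeper_grip":.229,"plunger_grip":.228}
for n in["side","top"]:
    c=robot.camera(n);save(n+"1.png",c["color"])
    for th in H:
        for d in robot.spot_point(n,th)[:4]: print(n,th,np.round(d["at"],1),round(d["conf"],2),np.round(at_height(c,d["at"],H[th]),4), )
E
```

```text
pics
{'time': np.float64(0.0), 'q': array([ 1.135,  0.528,  1.434, -0.   ,  1.181, -0.179]), 'joint_velocities': array([-0.   , -0.001,  0.001,  0.001,  0.   ,  0.001]), 'joint_torque': array([  0.   , -44.004, -17.659,   0.063,   0.058,  -0.   ]), 'position': array([0.159, 0.604, 0.222]), 'tool_rot': array([ 0.129,  0.992, -0.001, -0.   ]), 'ft_force': array([-0.672,  0.463,  0.15 ]), 'moment': array([ 0.026,  0.008, -0.002]), 'grip_width': np.float64(0.087)}
side bore_mouth [331.3 217.2] 0.73 [ 0.5714 -0.088   0.185 ]
side keeper_grip [312.  179.8] 0.69 [0.5567 0.0146 0.229 ]
side plunger_grip [418.1 225.9] 0.98 [ 0.7347 -0.2195  0.228 ]
side plunger_grip [332.1 204.3] 0.97 [ 0.5738 -0.0855  0.228 ]
side plunger_grip [258.9 252.2] 0.73 [ 0.3727 -0.1653  0.228 ]
top bore_mouth [340.9 190.5] 0.62 [ 0.5659 -0.0762  0.185 ]
top plunger_grip [344.5 182.8] 0.83 [ 0.5783 -0.0843  0.228 ]
top plunger_grip [369.1 255. ] 0.72 [ 0.3761 -0.1448  0.228 ]
```

View pics/side1.png

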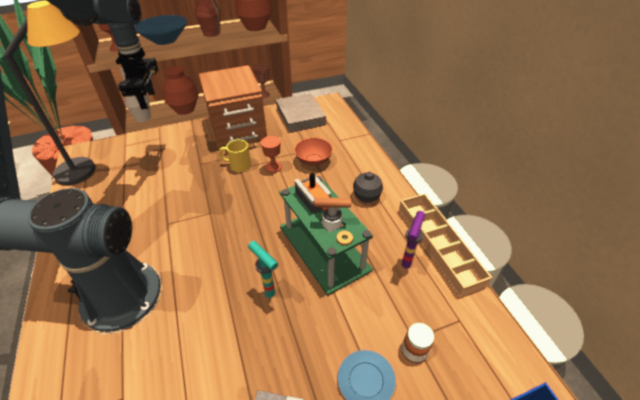

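View pics/top1.png

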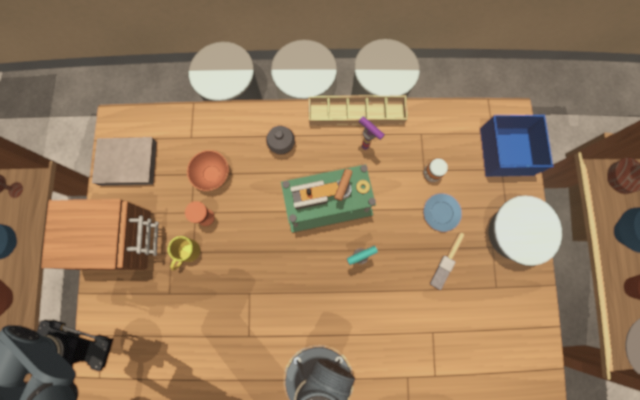

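```bash
python3 - <<'E'
from h import *
s=cv2.imread("pics/side1.png")[150:310,230:450];t=cv2.imread("pics/top1.png")[110:270,260:480]
f=lambda a:cv2.resize(a,None,fx=3.6,fy=1.8*2,interpolation=cv2.INTER_CUBIC)
cv2.imwrite("pics/crop1.png",f(s));cv2.imwrite("pics/crop2.png",f(t))
E
```

```text
(no output)
```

View pics/crop1.png

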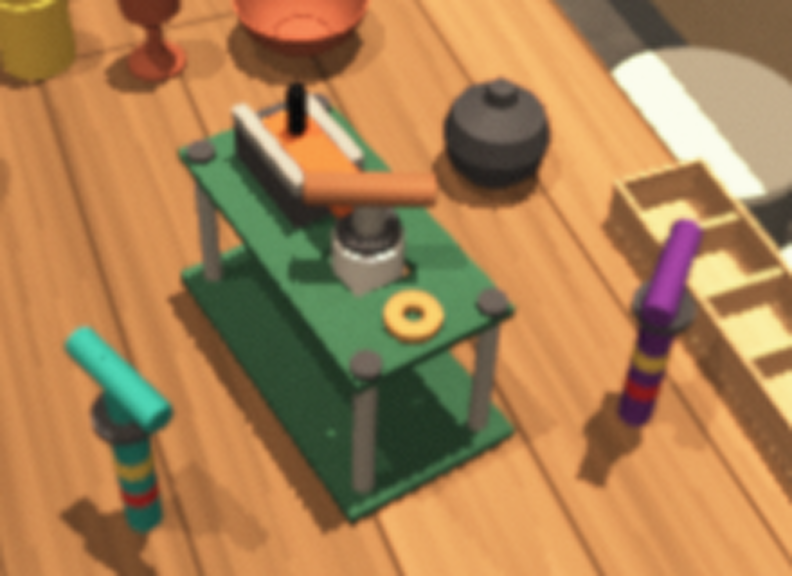

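Emit:
{"fn": "move_arm", "kwargs": {"rows": [0,0,40,0,0,0,0,0,0,45,0,0,0,0,20,-20,40,0,0,0,0,30,-35,20,0,0,-0.09,0,30,-38,10,0,0,-0.09,0,30,-38,5,0,0,-0.09,0,30,-38,5,0,0,-0.09,0,30,-38,5,0,0,-0.09,0,30,-38,5,0,0,-0.09,0,30,-38,0,0,0,-0.09,0,30,-38,0,0,0,-0.09,0,30,-38,0,0,0,-0.09,0]}}

```text
time: 1.6
position: [0.45, 0.2438, 0.3978]
tool_rot: [0.511, 0.86, 0.0, 0.0]
ft_force: [1.5, 0.3, -0.3]
grip_width: 0.087
```

The crop shows the wooden handle on the barrel (side px ~332,204), the turquoise look-alike at (259,252) and the purple one at (418,226), both standing free on the table. The wooden one sits in the green stand, so it is the real plunger. Next I move above the extruder for wrist views.

Emit:
{"fn": "move_arm", "kwargs": {"rows": [20,-45,5,0,0,-0.1,0,20,-45,5,0,0,-0.1,0,20,-45,0,0,0,-0.1,0,20,-45,0,0,0,0,0,10,-45,0,0,0,0,0,10,-30,0,0,0,0,0,0,0,0,0,0,0,0,0,0,0,0,0,0,0]}}

```text
time: 2.4
position: [0.549, -0.0099, 0.4072]
tool_rot: [0.632, 0.775, 0.0, -0.001]
ft_force: [0.1, -0.0, 0.4]
grip_width: 0.0871
```

```bash
cat >> h.py <<'E'
from scipy.spatial.transform import Rotation as Ro
def wrist():
    o=robot.get_obs();c=robot.camera("wrist")
    T=np.eye(4);T[:3,:3]=Ro.from_quat(o["tool_rot"]).as_matrix();T[:3,3]=o["position"]
    W=T@np.array(c["tool_from_camera"]);c["R"]=W[:3,:3].T;c["t"]=-W[:3,:3].T@W[:3,3]
    return o,c
E
python3 - <<'E'
from h import *
H={"bore_mouth":.185,"keeper_grip":.229,"plunger_grip":.228}
o,c=wrist();save("w1.png",c["color"]);print(np.round(o["position"],4),np.round(o["tool_rot"],3))
for th in H:
    for d in robot.spot_point("wrist",th)[:4]: print(th,np.round(d["at"],1),round(d["conf"],2),np.round(at_height(c,d["at"],H[th]),4))
np.savez("w1.npz",z=c["z_map"],R=c["R"],t=c["t"],col=c["color"],K=c["camera_matrix"],D=c["distortion"])
E
```

```text
[ 0.549  -0.0099  0.4072] [ 0.632  0.775  0.    -0.001]
bore_mouth [321.3 235.3] 0.67 [ 0.5695 -0.0803  0.185 ]
keeper_grip [326.7 158.5] 0.96 [0.5534 0.0222 0.229 ]
keeper_grip [458.4 113.5] 0.28 [0.6768 0.0943 0.229 ]
plunger_grip [325.6 246.9] 0.63 [ 0.5733 -0.0778  0.228 ]
plunger_grip [174.3 239.8] 0.58 [ 0.4014 -0.1038  0.228 ]
```

View pics/w1.png

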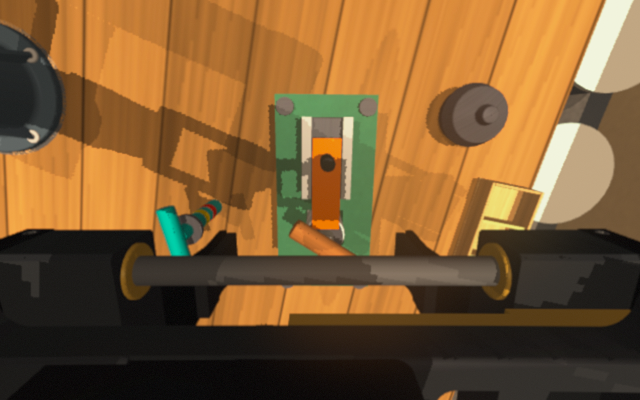

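Wrist view: the black pin is at (327,160) on the orange bar. The wooden handle is at about (325,240), partly hidden by the gripper, and the turquoise look-alike is at (185,230). I'll measure the bar direction and pin from depth.

```bash
cat >> h.py <<'E'
def cloud(c):
    v,u=np.mgrid[0:400,0:640];uv=np.stack([u,v],-1).reshape(-1,1,2).astype(float)
    p=cv2.undistortPoints(uv,np.array(c["camera_matrix"]),np.array(c["distortion"]))[:,0]
    z=c["z_map"].reshape(-1,1);P=np.hstack([p*z,z]);R=np.array(c["R"])
    return ((P-c["t"])@R).reshape(400,640,3)
E
python3 - <<'E'
from h import *
o,c=wrist();X=cloud(c);hsv=cv2.cvtColor(c["color"],cv2.COLOR_RGB2HSV)
z=X[...,2];near=(abs(X[...,0]-.56)<.1)&(abs(X[...,1]+.02)<.14)&(c["z_map"]>0)
v,u=np.mgrid[0:400,0:640]
def rect(m,n):
    p=X[m][:,:2].astype(np.float32)
    if len(p)<5: print(n,len(p));return
    r=cv2.minAreaRect(p*1000);print(n,len(p),np.round(np.array(r[0])/1000,4),np.round(r[1],1),round(r[2],1),"mean",np.round(X[m].mean(0),4))
rect(near&(abs(z-.2035)<.006)&(hsv[...,0]<18)&(hsv[...,1]>170),"bar")
rect(near&(abs(z-.203)<.006)&(hsv[...,1]<60)&(hsv[...,2]>90),"rails")
rect(near&(abs(z-.155)<.006)&(hsv[...,0]>40)&(hsv[...,0]<90)&(hsv[...,1]>60),"deck")
rect(near&(z>.225)&(z<.255)&(hsv[...,2]<80)&(v<200),"pin")
rect(near&(z>.2385)&(z<.255)&(hsv[...,2]<80)&(v<200),"pintop")
rect(near&(z>.215)&(z<.25)&(hsv[...,1]>80)&(v>215)&(v<262),"handle")
print(X[160,327],X[230,310],X[200,327],X[110,286])
E
```

```text
bar 2329 [ 0.5601 -0.0109] [ 33.8 109.3] 10.7 mean [ 0.56   -0.0108  0.2016]
rails 231 [0.5486 0.0548] [56.1 21. ] 10.4 mean [0.5603 0.0591 0.2011]
deck 8184 [ 0.5651 -0.0369] [129.3 263.7] 11.0 mean [ 0.5583 -0.0018  0.1531]
pin 175 [0.5547 0.0189] [13.5 14.7] 12.0 mean [0.5542 0.0194 0.2425]
pintop 161 [0.5547 0.0188] [13.5 14.6] 12.0 mean [0.5543 0.0189 0.2434]
handle 1039 [ 0.5667 -0.0751] [22.7 75.2] 68.8 mean [ 0.5592 -0.0689  0.2341]
[0.55299401 0.02393013 0.24360849] [ 0.55159408 -0.0585231   0.23117787] [ 0.56569273 -0.02779981  0.2001177 ] [0.49477039 0.06507566 0.15942182]
```

Emit:
{"fn": "move_arm", "kwargs": {"rows": [5,29,-40,0,0,0,0,0,0,-45,0,0,0,0,0,0,-45,0,0,0,0,0,0,-40,0,0,0,0,0,0,-25,0,0,0,0,0,0,0,0,0,0,0,0,0,0,0,0,0,0.6,0,0,0,0,0,0,1,0,0,0,0,0,0,1,0,0,0,0,0,0,1,0,0,0,0,0,0,1], "grip_force": 15}}

```text
time: 3.75
position: [0.5546, 0.0194, 0.2134]
tool_rot: [0.632, 0.775, 0.0, 0.001]
ft_force: [-0.5, -0.1, 0.3]
grip_width: 0.055
```

```bash
python3 - <<'E'
from h import *
o,c=wrist();save("w2.png",c["color"]);c=robot.camera("side");save("s2.png",cv2.resize(c["color"][120:320,220:440],None,fx=3,fy=3))
print(np.round(o["position"],4),o["grip_width"])
E
```

```text
[0.5546 0.0194 0.2134] 0.05497491306430394
```

View pics/s2.png

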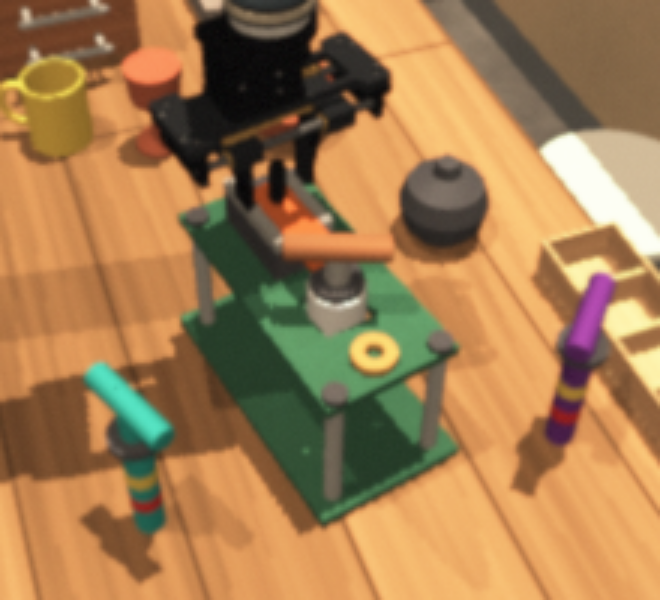

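View pics/w2.png

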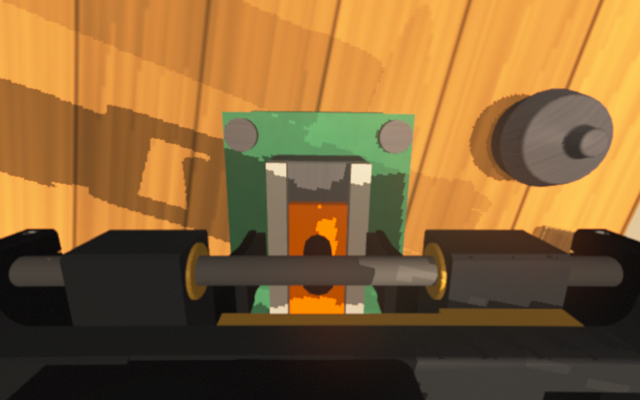

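The side view and wrist view both show the pin centred between the fingers, which are still closing. I'll finish closing on it.

Emit:
{"fn": "move_arm", "kwargs": {"rows": [0,0,0,0,0,0,1,0,0,0,0,0,0,1,0,0,0,0,0,0,1,0,0,0,0,0,0,1,0,0,0,0,0,0,1,0,0,0,0,0,0,1], "grip_force": 15}}

```text
time: 4.45
position: [0.5554, 0.0197, 0.2124]
tool_rot: [0.632, 0.775, 0.001, 0.001]
ft_force: [4.9, 1.2, -2.5]
grip_width: 0.0153
```

Emit:
{"fn": "move_arm", "kwargs": {"rows": [-1,6,0,0,0,0,1,-1,6,0,0,0,0,1,-1,6,0,0,0,0,1,-1,6,0,0,0,0,1,-1,6,0,0,0,0,1,-1,5,0,0,0,0,1,-1,3,0,0,0,0,1,0,0,0,0,0,0,1,0,0,0,0,0,0,1]}}

```text
time: 5.35
position: [0.548, 0.0582, 0.2125]
tool_rot: [0.632, 0.775, 0.001, 0.001]
ft_force: [5.4, 1.4, -4.6]
grip_width: 0.0155
```

Emit:
{"fn": "move_arm", "kwargs": {"rows": [0,2,0,0,0,0,1,0,0,0,0,0,0,1,0,0,0,0,0,0,0,0,0,0,0,0,0,0,0,0,0,0,0,0,0,0,0,0,0,0,0,0,0,0,0,0,0,0,0,0,0,40,0,0,0,0,0,0,45,0,0,0,0,0,0,45,0,0,0,0,0,0,45,0,0,0,0]}}

```text
time: 6.45
position: [0.5465, 0.0597, 0.3892]
tool_rot: [0.632, 0.775, -0.0, -0.0]
ft_force: [0.9, -0.0, 0.5]
grip_width: 0.0794
```

```bash
python3 - <<'E'
from h import *
o,c=wrist();save("w3.png",c["color"]);print(np.round(o["position"],4),o["grip_width"],o["ft_force"])
X=cloud(c);hsv=cv2.cvtColor(c["color"],cv2.COLOR_RGB2HSV)
z=X[...,2];near=(abs(X[...,0]-.56)<.1)&(abs(X[...,1])<.17)&(c["z_map"]>0)
v,u=np.mgrid[0:400,0:640]
def rect(m,n):
    p=X[m][:,:2].astype(np.float32)
    if len(p)<5: print(n,len(p));return
    r=cv2.minAreaRect(p*1000);print(n,len(p),np.round(np.array(r[0])/1000,4),np.round(r[1],1),round(r[2],1),"mean",np.round(X[m].mean(0),4))
rect(near&(z>.2385)&(z<.255)&(hsv[...,2]<80)&(v<240)&(u>280)&(u<370),"pintop")
rect(near&(abs(z-.2035)<.006)&(hsv[...,0]<18)&(hsv[...,1]>170),"bar")
H={"keeper_grip":.229}
for d in robot.spot_point("wrist","keeper_grip"): print(d,at_height(c,d["at"],.229))
E
```

```text
[0.5465 0.0597 0.3892] 0.07942391304450347 [ 0.86384893 -0.02549701  0.52125666]
pintop 176 [0.5467 0.0573] [13.  14.7] 11.8 mean [0.5469 0.0577 0.2433]
bar 2214 [0.5526 0.0286] [ 33.6 107.5] 10.8 mean [0.5519 0.0326 0.2015]
{'at': [314.2, 188.5], 'conf': 0.81} [0.54364293 0.06049461 0.229     ]
```

View pics/w3.png

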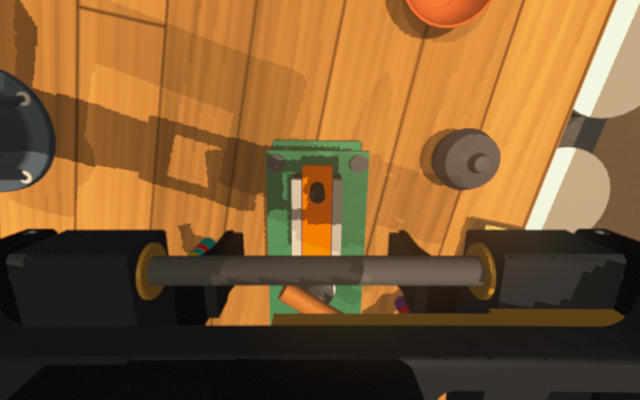

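Emit:
{"fn": "move_arm", "kwargs": {"rows": [10,-20,2,0,0,0.125,0,10,-20,2,0,0,0.125,0,10,-20,2,0,0,0.125,0,10,-20,2,0,0,0.125,0,10,-20,2,0,0,0.125,0,10,-20,0,0,0,0.125,0,10,-20,0,0,0,0.125,0,10,-20,0,0,0,0.125,0,0,0,0,0,0,0,0,0,0,0,0,0,0,0]}}

```text
time: 7.55
position: [0.6266, -0.1003, 0.3963]
tool_rot: [0.184, 0.983, 0.0, -0.001]
ft_force: [-0.8, 0.8, -0.3]
grip_width: 0.087
```

```bash
cat > m.py <<'E'
from h import *
import sys
o,c=wrist();save(sys.argv[1],c["color"]);print(np.round(o["position"],4),np.round(o["tool_rot"],3),np.round(o["q"],2),o["ft_force"])
X=cloud(c);hsv=cv2.cvtColor(c["color"],cv2.COLOR_RGB2HSV)
z=X[...,2];near=(abs(X[...,0]-.573)<.06)&(abs(X[...,1]+.078)<.06)&(c["z_map"]>0)
m=near&(z>.222)&(z<.25)&(hsv[...,1]>80)
p=X[m];r=cv2.minAreaRect(p[:,:2].astype(np.float32)*1000)
print("handle",len(p),np.round(np.array(r[0])/1000,4),np.round(r[1],1),round(r[2],1),p[:,2].max())
for d in robot.spot_point("wrist","plunger_grip"): print(np.round(d["at"],1),round(d["conf"],2),np.round(at_height(c,d["at"],.228),4))
E
python3 m.py w4.png
```

```text
[ 0.6266 -0.1003  0.3963] [ 0.184  0.983  0.    -0.001] [-0.33  0.41  1.16  0.    1.58 -1.54] [-0.75632006  0.82613874 -0.28255168]
handle 2103 [ 0.5737 -0.0787] [23.2 89.7] 68.2 0.24007400443474025
[316.8 132. ] 0.94 [ 0.5719 -0.0775  0.228 ]
[300.6 291.7] 0.68 [ 0.7338 -0.1605  0.228 ]
[457.  192.9] 0.39 [0.6854 0.0389 0.228 ]
```

View pics/w4.png

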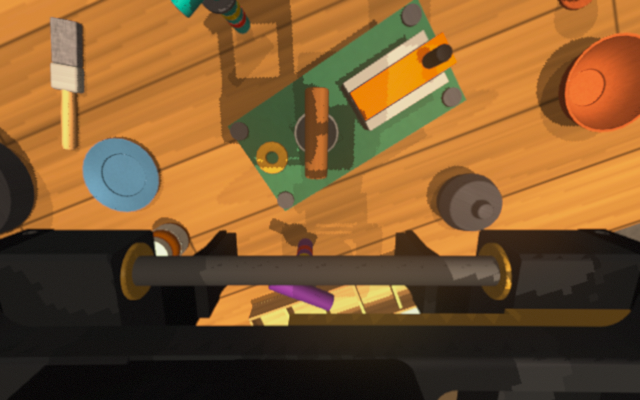

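The handle is fully visible at (317,132), lying along the image's vertical, and the keeper is clear of the flange. The handle centre is (0.5735,-0.0785) and the jaw angle is aligned within 0.6°. Descending now.

Emit:
{"fn": "move_arm", "kwargs": {"rows": [-27,11,0,0,0,-0.01,0,-26,11,-10,0,0,0,0,0,0,-40,0,0,0,0,0,0,-40,0,0,0,0,0,0,-40,0,0,0,0,0,0,-35,0,0,0,0,0,0,-19,0,0,0,0,0,0,0,0,0,0,0,0,0,0,0,0,0,0,0,0,0,0,0,0,0.5], "grip_force": 12}}

```text
time: 8.65
position: [0.5753, -0.0784, 0.2153]
tool_rot: [0.188, 0.982, -0.0, 0.002]
ft_force: [-0.2, -0.2, -0.2]
grip_width: 0.0839
```

Emit:
{"fn": "move_arm", "kwargs": {"rows": [0,0,0,0,0,0,0.6,0,0,0,0,0,0,0.6,0,0,0,0,0,0,0.6,0,0,0,0,0,0,0.6,0,0,0,0,0,0,0.6]}}

```text
time: 9.15
position: [0.5742, -0.0785, 0.2136]
tool_rot: [0.188, 0.982, -0.0, 0.0]
ft_force: [-0.1, 0.7, -0.3]
grip_width: 0.047
```

```bash
python3 - <<'E'
from h import *
o,c=wrist();save("w5.png",c["color"]);c=robot.camera("side");save("s5.png",cv2.resize(c["color"][150:310,250:430],None,fx=4,fy=3.7))
print(np.round(o["position"],4),o["grip_width"],o["ft_force"])
E
```

```text
[ 0.5742 -0.0785  0.2136] 0.04702848006122068 [-0.09447456  0.70553235 -0.3118418 ]
```

View pics/s5.png

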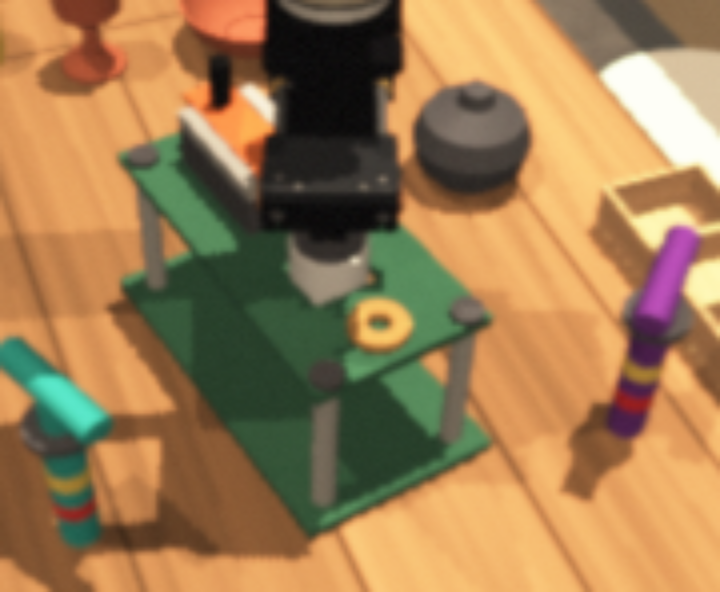

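View pics/w5.png

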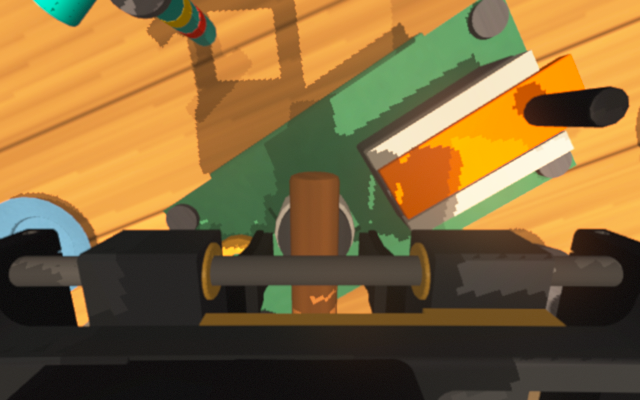

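Wrist view: the handle (u≈315) is centred between the fingers (255 to 372). Closing.

Emit:
{"fn": "move_arm", "kwargs": {"rows": [0,0,0,0,0,0,1,0,0,0,0,0,0,1,0,0,0,0,0,0,1,0,0,0,0,0,0,1,0,0,0,0,0,0,1,0,0,0,0,0,0,1], "grip_force": 12}}

```text
time: 9.85
position: [0.574, -0.0789, 0.2135]
tool_rot: [0.188, 0.982, -0.0, -0.0]
ft_force: [-1.3, -2.5, 0.3]
grip_width: 0.0238
```

```bash
python3 - <<'E'
from h import *
o=robot.get_obs();print(np.round(o["position"],4),o["grip_width"],o["ft_force"],o["moment"])
E
```

```text
[ 0.574  -0.0789  0.2135] 0.023766861332349967 [-1.33878175 -2.46395358  0.29583797] [-0.40322052  0.2126165   0.03656082]
```

Emit:
{"fn": "move_arm", "kwargs": {"rows": [0,0,0,0,0,0,1,0,0,0,0,0,0,1,0,0,3,0,0,0,1,0,0,4,0,0,0,1,0,0,4,0,0,0,1,0,0,4,0,0,0,1,0,0,0,0,0,0,1], "grip_force": 40}}

```text
time: 10.55
position: [0.5745, -0.0782, 0.2291]
tool_rot: [0.188, 0.982, 0.0, 0.001]
ft_force: [-0.9, -0.3, -4.1]
grip_width: 0.0232
```

```bash
python3 - <<'E'
from h import *
o=robot.get_obs();print(np.round(o["position"],4),o["grip_width"],o["ft_force"],o["moment"])
E
```

```text
[ 0.5745 -0.0782  0.2291] 0.023173759520979626 [-0.85414693 -0.25934061 -4.08528397] [-0.01478408  0.03776306  0.01066826]
```

Emit:
{"fn": "move_arm", "kwargs": {"rows": [0,0,7,0,0,0,1,0,0,8,0,0,0,1,0,0,8,0,0,0,1,0,0,8,0,0,0,1,0,0,8,0,0,0,1,0,0,6,0,0,0,1,0,0,3,0,0,0,1,0,0,0,0,0,0,1,0,0,0,0,0,0,1,0,0,0,0,0,0,1]}}

```text
time: 11.55
position: [0.5738, -0.0784, 0.2759]
tool_rot: [0.188, 0.982, 0.0, -0.001]
ft_force: [-0.5, 0.1, -4.3]
grip_width: 0.0227
```

```bash
python3 - <<'E'
from h import *
o,c=wrist();save("w6.png",c["color"]);print(np.round(o["position"],4),np.round(o["tool_rot"],3),o["grip_width"],o["ft_force"],o["moment"])
X=cloud(c);c=robot.camera("side");save("s6.png",cv2.resize(c["color"][150:310,250:430],None,fx=4,fy=3.7,interpolation=cv2.INTER_CUBIC))
for t in["yellow_edge","bore_mouth","plunger_grip"]:
  for d in robot.spot_point("side",t)[:3]: print(t,d)
R=np.array(c["R"]);t=np.array(c["t"])
for z in(.185,.195,.201):
  print(z,cv2.projectPoints(np.array([[.5735,-.0785,z]]),cv2.Rodrigues(R)[0],t,np.array(c["camera_matrix"]),np.array(c["distortion"]))[0].ravel())
for k in range(1): 
  for d in robot.spot_point("wrist","keeper_grip")[:2]: print(d)
E
```

```text
[ 0.5738 -0.0784  0.2759] [ 0.188  0.982  0.    -0.001] 0.022717339118493548 [-0.45109111  0.12206373 -4.33500821] [-0.0316809   0.0173517  -0.00508033]
yellow_edge {'at': [410.7, 252.5], 'conf': 0.9}
yellow_edge {'at': [333.1, 210.0], 'conf': 0.83}
yellow_edge {'at': [266.7, 276.1], 'conf': 0.72}
bore_mouth {'at': [331.7, 213.4], 'conf': 0.79}
plunger_grip {'at': [418.3, 226.8], 'conf': 0.95}
plunger_grip {'at': [364.9, 198.2], 'conf': 0.67}
plunger_grip {'at': [258.5, 255.1], 'conf': 0.56}
0.185 [330.71823377 214.36031259]
0.195 [330.77479282 211.65016683]
0.201 [330.80911822 210.00442398]
{'at': [495.8, 111.4], 'conf': 0.92}
```

View pics/s6.png

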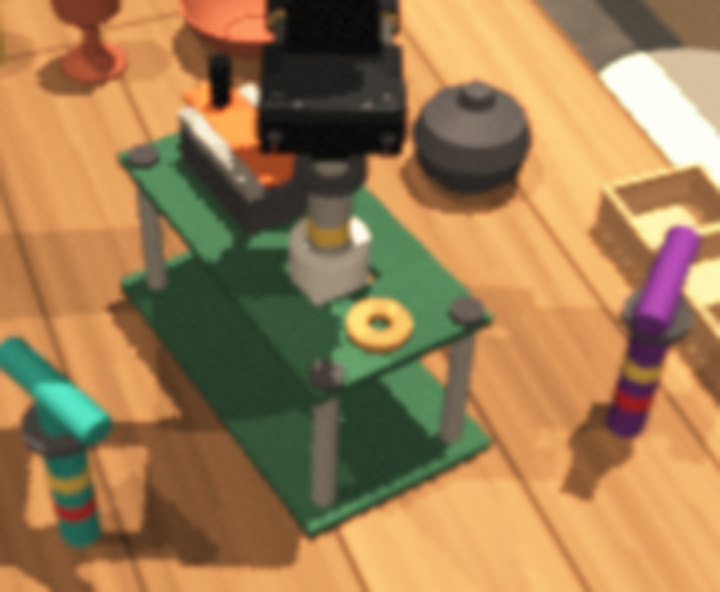

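View pics/w6.png

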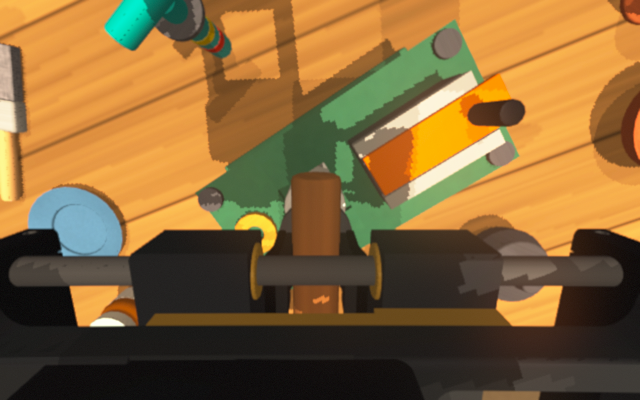

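Side view: the yellow band shows above the rim at crop (328,236) and the red band is not visible. I'll check its height numerically.

```bash
python3 - <<'E'
from h import *
c=robot.camera("side");R=np.array(c["R"]);t=np.array(c["t"]);cam=-R.T@t
ax=np.array([.5735,-.0785]);d=cam[:2]-ax;d/=np.linalg.norm(d);p=ax+14*d/1000
pr=lambda z,q:cv2.projectPoints(np.array([[q[0],q[1],z]]),cv2.Rodrigues(R)[0],t,np.array(c["camera_matrix"]),np.array(c["distortion"]))[0].ravel()
for z in(.185,.190,.195,.2,.205,.21,.215): print(z,np.round(pr(z,p),1))
u=int(round(pr(.2,p)[0]))
print(u)
for v in range(200,224):print(v,c["color"][v,u-1:u+2].mean(0).round(),cv2.cvtColor(c["color"][v:v+1,u:u+1],cv2.COLOR_RGB2HSV)[0,0])
E
```

```text
0.185 [330.6 218.5]
0.19 [330.7 217.1]
0.195 [330.7 215.8]
0.2 [330.7 214.4]
0.205 [330.7 213. ]
0.21 [330.8 211.6]
0.215 [330.8 210.2]
331
200 [49. 43. 40.] [11 41 50]
201 [53. 47. 43.] [12 49 52]
202 [64. 58. 51.] [13 48 64]
203 [89. 80. 69.] [17 61 88]
204 [108.  97.  82.] [ 17  63 109]
205 [112. 100.  85.] [ 17  62 111]
206 [112. 101.  86.] [ 17  63 113]
207 [113. 102.  86.] [ 18  60 114]
208 [112. 101.  87.] [ 16  59 112]
209 [112. 101.  86.] [ 17  59 113]
210 [116. 103.  84.] [ 17  68 117]
211 [133. 109.  73.] [ 18 110 132]
212 [158. 121.  56.] [ 19 165 158]
213 [165. 124.  49.] [ 20 179 165]
214 [165. 125.  49.] [ 20 180 166]
215 [157. 121.  54.] [ 20 167 160]
216 [136. 111.  69.] [ 19 128 139]
217 [119. 105.  84.] [ 18  75 119]
218 [126. 112.  96.] [ 17  61 125]
219 [146. 131. 113.] [ 16  58 145]
220 [160. 145. 124.] [ 17  58 159]
221 [165. 149. 128.] [ 17  58 166]
222 [167. 151. 129.] [ 17  58 167]
223 [164. 148. 128.] [ 17  57 165]
```

Yellow spans about z=0.194 to 0.211, with bare steel below it, so the lower edge is 7–10 mm above the rim. That agrees with the measured lift of 62 mm. Letting it settle once more.

Emit:
{"fn": "move_arm", "kwargs": {"rows": [0,0,0,0,0,0,1,0,0,0,0,0,0,1,0,0,0,0,0,0,1,0,0,0,0,0,0,1,0,0,0,0,0,0,1]}}

```text
time: 12.4
position: [0.5741, -0.0785, 0.2765]
tool_rot: [0.188, 0.982, -0.0, 0.0]
ft_force: [-0.4, -0.1, -3.8]
grip_width: 0.0231
```

```bash
python3 - <<'E'
from h import *
o=robot.get_obs();print(np.round(o["position"],4),o["grip_width"],o["ft_force"],np.abs(o["joint_velocities"]).max())
c=robot.camera("top");X=cloud(c);hsv=cv2.cvtColor(c["color"],cv2.COLOR_RGB2HSV)
a=cv2.imread("pics/top1.png");save("t7.png",np.vstack([a[90:300,150:500,::-1],c["color"][90:300,150:500]]))
print(robot.hand_in())
E
```

```text
[ 0.5741 -0.0785  0.2765] 0.023118827859826725 [-0.35987407 -0.13999648 -3.8028125 ] 0.001093254130422167
the job is handed in; nothing more can be done
None
```

View pics/t7.png

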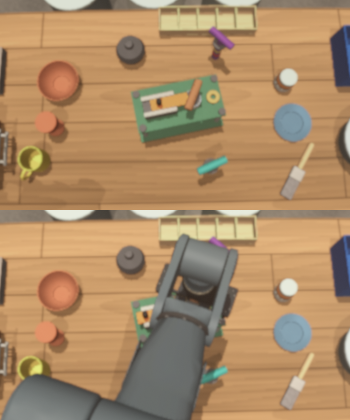

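I slid the keeper back, drew the plunger up by its wooden T-handle, and handed the job in at about 12.5 s with the gripper still holding it. No verdict was reported.

- **Keeper:** it moved about 40 mm back, measured from the pin before and after, and it was still back in the last side and wrist pictures.
- **Plunger height:** the arm's reading puts the lift at about 63 mm. The side camera puts the yellow band's lower edge 7–10 mm above the rim. The two differ by about 2 mm, and both are inside the allowed range. Only bare steel showed below the yellow band, and no red.
- **Hold:** the gripper held the handle at 23 mm opening with 40 N set and a load of about 4 N. Sideways force was under 0.5 N and the arm was still.
- **Bystanders:** in the before-and-after top pictures, everything in view looks unmoved. The arm hid the spare die and part of the mug in the last one. The side and wrist views after the lift show the die still in place, and the gripper stayed well clear of the mug.

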